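Nudge the brass disc into its recess and hold it down

TASK

Two brass discs lie on the wooden holding board. Nudge the larger one along the board with your fingers, without picking it up, until it drops into the round recess; then press down on it with a fingertip so that it sits flat and flush, and finish while still holding it down, pressing lightly, ready for engraving. Leave the smaller disc and the cup, wire spool and bottle where they are.

Things in the scene. Friction and masses are not known exactly. Their poses are not given: they have to be found in the camera images.
- board: Dark wooden holding board fixed to the bench, 130 mm (its x) by 290 mm (its y) and 20 mm thick; origin at the centre of its underside, on the bench (z = 0), z up; its yaw varies. Its flat top is 20 mm above the bench, with no raised edges; the only recess is in the middle.
- recess (a point): Centre of the floor of the round recess in the middle of the board: 50 mm in diameter, 7 mm deep, flat rigid floor (grey felt look) 13 mm above the bench, mouth flush with the board's top.
- large_disc_center (a point): Centre (half-way up) of the larger loose brass disc: 46 mm in diameter, 7 mm thick, about 0.1 kg, with a round copper-coloured middle, z along its axis. It starts flat on the board's top, 65 to 95 mm from the middle of the recess towards one end of the board (either end). In the recess it lies flush with the board's top, its centre 3.5 mm above the recess floor, with 2 mm of play all round. It slides loosely on the board (friction varies).
- small_disc_center (a point): Centre (half-way up) of the smaller loose brass disc: 32 mm in diameter, 7 mm thick, of the same look, flat on the board towards the other end. To be left alone.
- cup: Loose white ceramic cup, 66 mm wide at the rim, 50 mm tall, beside the board's far (+x) side; origin at the centre of its underside. To be left alone.
- spool: Loose copper wire spool standing on end, 44 mm wide, 28 mm tall, beside the board's far (+x) side; origin at the centre of its underside. To be left alone.
- bottle: Loose amber bottle with a black cap, 34 mm wide, 70 mm tall, beside the board's far (+x) side; origin at the centre of its underside. To be left alone.
Not all that is in view belongs to the job. What is shaped like the part that bears large_disc_center but turquoise or white is not meant.

How it is judged (in metres and radians):
On the way:
1. the larger disc has dropped into the recess (horizontal distance between large_disc_center and recess below 0.006 m and z of large_disc_center in the frame of recess below 0.0065 m), for 0.2 s.
At the end, for the whole second after the job is handed in: The larger disc lies in the recess (centre within 4 mm of the recess's centre, no more than 2 mm proud, tilted less than 0.06 rad) and a finger is still pressing down on it with more than 1 N; the small disc and the bystanders are within 10 mm of where they were (horizontal distance between large_disc_center and recess below 0.004 m and z of large_disc_center in the frame of recess below 0.0055 m and angle between large_disc_center's own z axis and vertical below 0.06 rad and contact force between the fingers and large_disc above 1 N and distance of each of small_disc_center, cup, spool, bottle from where it was at the start of the episode below 0.01 m); the arm keeps its last pose, push and grip.
It fails at once if a disc is lifted more than 6 mm off the board (height (world z) of any of large_disc_center, small_disc_center above 0.0295 m).
It fails at once if the larger disc is pressed with more than 45 N (contact force between the fingers and large_disc above 45 N).
It fails at once if the small disc is shifted more than 10 mm (distance of small_disc_center from where it was at the start of the episode above 0.01 m).
It fails at once if the cup, the spool or the bottle is shifted more than 10 mm (distance of any of cup, spool, bottle from where it was at the start of the episode above 0.01 m).
It also fails if it takes over 45 s, if anything falls off the work surface, if the arm or the gripper's body presses on something with over 40 N, if the wrist force passes 120 N, or if a joint passes its speed limit or range.

ROBOT

A 6-joint arm with a two-finger parallel gripper is mounted at the origin on the work surface. World frame = base frame: x ahead of the robot, y to its left, z up, the work surface at z = 0. Lengths are in mm, angles in degrees, forces in N, time in s.
With the tool pointing down it reaches from about 350 to 850 mm from the base axis. Payload 8.1 kg.
Tool frame: the origin (TCP) lies midway between the tips of the shut fingers; the grasp point (between the pads) lies 19 mm behind it (hold_point_z is the distance from the TCP to the grasp point, in mm); z points along the fingers, y is the direction in which the jaws open and shut (so a half turn about z gives the same grasp; the last joint's range is limited). The gripper opens to 85 mm and grips with 20 to 120 N. Pads are 22 mm wide; open, the fingers measure 114 mm over their backs; the gripper's body (76 mm by 85 mm) begins 54 mm behind the grasp point. The pads swing forward as they close: fully open they stand 13 mm farther back than shut.
Start: joints at [60.138, 7.471, 85.268, -0, 87.261, -4.893], TCP at [253.261, 543.934, 231.292] pointing down, gripper open.
Joint ranges: [-169.43, 169.43], [-51.17, 129.36], [1.28, 143.12], [-76.62, 256.62], [0, 156.53], [-152.29, 152.29]. Speed limits (degrees/s): [136.94, 136.94, 159.86, 180, 180, 180].

INTERFACE

Orientations are given as [roll, pitch, yaw] about the fixed x, y, z axes, in that order (R = Rz(yaw) Ry(pitch) Rx(roll)).
In Python, from bench import sense, snapshot, camera_params, hand_in, hold_point_z gives the robot as it stands.
- The arm moves only by the tool servo_tool, never from a script. Its argument "motion" is a list of rows, each a list of 7 numbers: the finger opening in mm, from 0 to 85.4, then the shift along the tool's x, y, z in mm, then the turn, a rotation vector about the tool's x, y, z in rad. A call has 1 to 10 rows; each row shifts and turns the pose as measured when the row begins, along the tool's axes as they then stand; what a row does not reach is not made up. A row lasts 1/10 s, in which the tool goes at most 50 mm and 8.59 degrees, less where a joint would pass 70% of its speed; a pose out of reach is approached as far as the arm can. A call with a gripper value outside its range is refused whole. The fingers move at their own pace and stop on an object; "force" is the grip in N (left out, the last holds). Time passes only in rows, so rows that do not move let the fingers close. It gives the time, the measured TCP pose, the force and the opening at its end, in the units of the state.
- sense(): the state, without advancing time (a new reading comes with each control period).
- snapshot(name): name is "scene" or "top" or "wrist"; returns the picture (384x512x3 uint8, blue, green, red); there is no depth.
- camera_params(name): a dict with "fx", "fy", "cx", "cy" (pixels), "R" (3x3) and "t" (3): a world point X has camera coordinates R X + t; the wrist camera has in their place "tool_from_camera" (4x4, takes a point from camera to tool coordinates, whose origin is the TCP and whose axes are the flange's). Camera axes: x right, y down, z forward; pixel columns grow to the right and rows downward; lengths in mm; the calibration is good to about 2 mm. A picture is of the moment at which its call begins: read the wrist's pose just before it. camera_params takes no time and is no camera call.
- hand_in(): hands the job in, once; it reports no verdict.
The state is a dict: "time": time; "joint_pos": joint angles; "qd": joint speeds; "joint_efforts": joint torques, N m; "tool_pos": TCP position; "tcp_rot": TCP orientation; "ft_force": force on the tool from outside, world axes, zero at the start; "wrist_torque": the same for the moment, N m; "finger_gap": finger opening in mm.
Only numpy, scipy, OpenCV 4.12 (cv2) and the standard library are available. Lean on these libraries where they do the work, as an engineer would, in place of code of your own. Each camera call takes 0.05 s, during which the arm holds its last target. There are 200 camera calls.

## Working session

There is one attempt and no reset: what is moved stays moved. The work goes in short steps, Python scripts to look and compute and a tool call to move; the robot and the scene stay as the last step left them, time stands still between calls to the robot, and variables do not carry over. Pictures are saved under pics/ and viewed, about 8 in all and at most 12, crops included, and the job is handed in when it is done.

Besides the shell and the picture viewer there is one more tool, called after ">>>" as a command line: name --pt "numbers of a row" for each row, then --argument value for the rest. servo_tool: Moves the arm, as the interface text tells. Its arguments: {"type":"object","properties":{"motion":{"type":"array"},"force":{"type":"number"}},"required":["motion"]}

```bash
mkdir -p pics; cat > h.py <<'E'
import numpy as np, cv2
from bench import sense, snapshot, camera_params
def ray(cam,u,v,z):
    p=camera_params(cam); R=np.array(p["R"]);t=np.array(p["t"])
    c=-R.T@t; d=R.T@np.array([(u-p["cx"])/p["fx"],(v-p["cy"])/p["fy"],1])
    return c+d*(z-c[2])/d[2]
def proj(cam,X):
    p=camera_params(cam); c=np.array(p["R"])@np.array(X)+np.array(p["t"])
    return p["fx"]*c[0]/c[2]+p["cx"],p["fy"]*c[1]/c[2]+p["cy"]
E
python3 - <<'E'
from h import *
s=sense();print(s["time"],s["tool_pos"],s["tcp_rot"],s["finger_gap"],s["ft_force"])
a=snapshot("top");b=snapshot("scene");cv2.imwrite("pics/top0.png",a);cv2.imwrite("pics/scene0.png",b)
p=camera_params("top");print(p)
E
```

```text
0.0 [252.97818061 543.45295969 230.23791321] [-1.79895345e+02 -8.45528606e-03  1.55029586e+02] 85.67084658002217 [ 0.67677802 -0.16995959 -0.19348996]
{'fx': 448.448697370491, 'fy': 448.448697370491, 'cx': 253.76176676945767, 'cy': 191.88480408095538, 'R': array([[ 0.00627891, -0.99973287,  0.02224329],
       [-0.99833549, -0.00754231, -0.05717833],
       [ 0.05733083, -0.02184725, -0.99811616]]), 't': array([-25.08517495, 641.39396522, 879.14143605])}
```

View pics/top0.png

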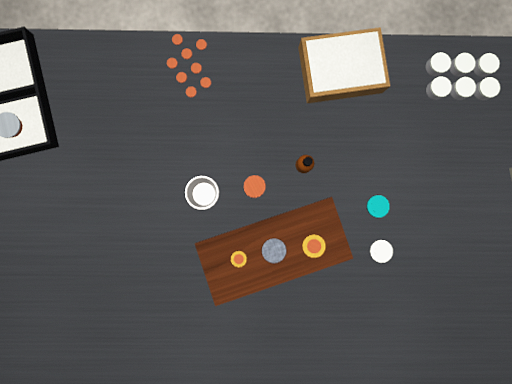

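View pics/scene0.png

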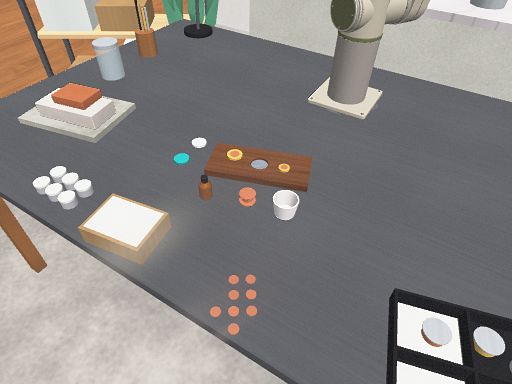

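The top view shows the board. Candidates for the large disc are:
- brass with a copper middle at (314,246): large, and my choice
- brass at (239,259): the small disc
- turquoise at (378,206) and white at (381,251): decoys
- orange spool at (255,186)
- discs in the black tray at (8,125)

The recess is at (274,251).

```bash
python3 - <<'E'
from h import *
a=cv2.imread("pics/top0.png")
hsv=cv2.cvtColor(a,cv2.COLOR_BGR2HSV)
cv2.imwrite("pics/crop.png",cv2.resize(a[170:320,180:400],None,fx=3.5,fy=3.5,interpolation=cv2.INTER_CUBIC))
def blob(m,u,v,z,name):
    w=np.zeros_like(m);cv2.circle(w,(u,v),20,255,-1)
    c=max(cv2.findContours(m&w,0,1)[0],key=cv2.contourArea)
    M=cv2.moments(cv2.convexHull(c)); q=(M["m10"]/M["m00"],M["m01"]/M["m00"])
    P=ray("top",*q,z); dist=np.linalg.norm(np.array(camera_params("top")["R"])@P+camera_params("top")["t"])
    print(name,np.round(q,1),P.round(1),"diam",round(2*np.sqrt(cv2.countNonZero(cv2.drawContours(np.zeros_like(m),[c],-1,255,-1))/np.pi)/448*dist,1)); return P
br=cv2.inRange(hsv,(5,120,150),(35,255,255))
gr=cv2.inRange(hsv,(0,0,90),(179,90,200))
L=blob(br,314,246,27,"large");S=blob(br,239,259,27,"small");R=blob(gr,274,251,16,"recess")
wood=cv2.inRange(hsv,(0,70,40),(20,255,150));wood[:190]=0
c=max(cv2.findContours(wood,0,1)[0],key=cv2.contourArea)
box=cv2.boxPoints(cv2.minAreaRect(c));W=np.array([ray("top",*q,20) for q in box])
print(W.round(1),W.mean(0),[np.linalg.norm(W[i]-W[i-1]).round(1) for i in range(4)])
e=[W[(i+1)%4]-W[i] for i in range(4)];e=max(e,key=np.linalg.norm);print("yaw long",np.degrees(np.arctan2(e[1],e[0])))
d=R-L;print("L->R",d,np.hypot(*d[:2]),np.degrees(np.arctan2(d[1],d[0])))
E
```

```text
large [313.6 245.7] [ 535.5 -139.4   27. ] diam 47.6
small [238.2 258.8] [509.2   9.4  27. ] diam 33.2
recess [273.8 250.4] [525.1 -61.3  16. ] diam 50.7
[[ 539.4   98.5   20. ]
 [ 634.6 -177.6   20. ]
 [ 509.3 -219.9   20. ]
 [ 416.3   54.9   20. ]] [524.88453511 -61.02066481  20.        ] [np.float64(130.6), np.float64(292.1), np.float64(132.2), np.float64(290.1)]
yaw long -70.970217698224
L->R [-10.43142506  78.07127644 -11.        ] 78.76508639090312 97.61044977907879
```

View pics/crop.png

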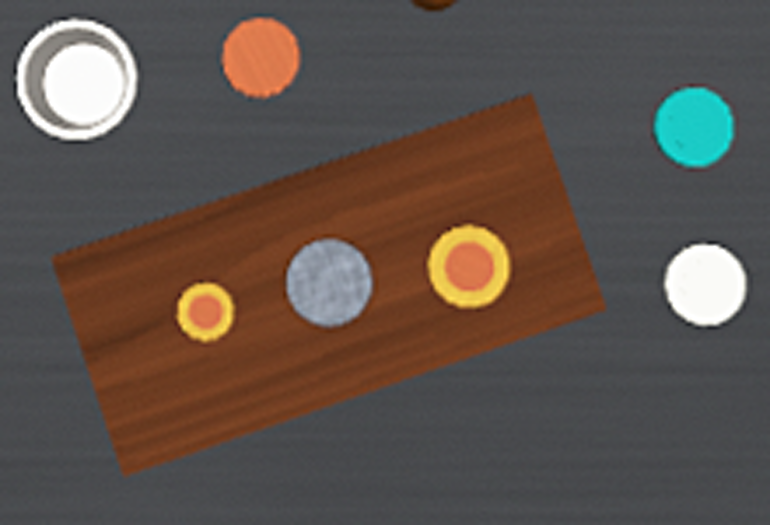

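The crop confirms the choice: a brass ring with a copper middle and a diameter of about 47 mm (small disc about 33 mm). The recess measured at (525,-61) agrees with the board centre to 0.5 mm. The large disc is at (535.5,-139.4), so it needs a 79 mm push towards 97.6°.

My plan is to push with the jaws parted about 30 mm across the push direction, so the two fingers hold the disc like a V. First I move high over the start point.

>>> servo_tool --pt "30 -35.4 -33.4 0 0 0 0" --pt "30 -35.4 -33.4 0 0 0 0" --pt "30 -35.4 -33.4 0 0 0 0" --pt "30 -35.4 -33.4 0 0 0 0" --pt "30 -35.4 -33.4 0 0 0 0" --pt "30 -35.4 -33.4 0 0 0 0" --pt "30 -35.4 -33.4 0 0 0 0" --pt "30 -35.4 -33.4 0 0 0 0" --pt "30 -35.4 -33.4 0 0 0 0" --pt "30 -35.4 -33.4 0 0 0 0" --force 40

```text
time: 1.1
tool_pos: [433.2, 81.4, 225.0]
tcp_rot: [-179.5, -0.2, 155.7]
ft_force: [1.3, 0.6, -0.0]
finger_gap: 29.9
```

>>> servo_tool --pt "30 -35.4 -33.4 0 0 0 0" --pt "30 -35.4 -33.4 0 0 0 0" --pt "30 -35.4 -33.4 0 0 0 0" --pt "30 -35.4 -33.4 0 0 0 0" --pt "30 -35.4 -33.4 0 0 0 0" --pt "30 0 0 0 0 0 0.143" --pt "30 0 0 0 0 0 0.143" --pt "30 0 0 0 0 0 0.143" --pt "30 0 0 0 0 0 0.143" --pt "30 0 0 0 0 0 0.143"

```text
time: 2.1
tool_pos: [524.2, -159.2, 219.8]
tcp_rot: [-179.2, -0.1, 112.9]
ft_force: [-0.5, 0.4, -0.3]
finger_gap: 29.6
```

>>> servo_tool --pt "30 0 0 0 0 0 0.134" --pt "30 0 0 0 0 0 0.134" --pt "30 -24 14 0 -0.014 0 0" --pt "30 0 0 40 0 0 0" --pt "30 0 0 40 0 0 0" --pt "30 0 0 40 0 0 0" --pt "30 0 0 30 0 0 0" --pt "30 0 0 0 0 0 0"

```text
time: 2.9
tool_pos: [540.4, -182.3, 63.3]
tcp_rot: [-179.9, 0.1, 96.5]
ft_force: [-0.6, 0.8, 0.4]
finger_gap: 30.0
```

```bash
python3 - <<'E'
from h import *
s=sense();print(s["time"],s["tool_pos"],s["tcp_rot"],s["finger_gap"],s["ft_force"])
p=camera_params("wrist");T=np.array(p["tool_from_camera"]);print(T.round(2))
cv2.imwrite("pics/w1.png",snapshot("wrist"))
E
```

```text
2.9 [ 540.43429431 -182.33768419   63.31459666] [-1.79918815e+02  9.77027712e-02  9.64805631e+01] 29.958094046479093 [-0.59602075  0.76881653  0.37991725]
[[  -0.     -0.95   -0.31   80.41]
 [   1.     -0.      0.      0.47]
 [  -0.     -0.31    0.95 -142.25]
 [   0.      0.      0.      1.  ]]
```

View pics/w1.png

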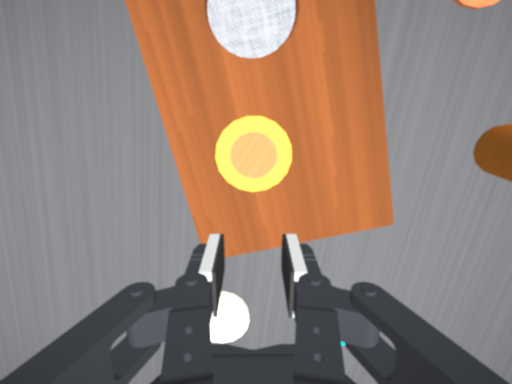

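Wrist view: the disc at (254,153) and recess at (252,14) line up with the gap between the fingers (centre about 255). Next I lower gently.

>>> servo_tool --pt "30 0 0 20 0 0 0" --pt "30 0 0 18 0 0 0" --pt "30 0 0 1 0 0 0" --pt "30 0 0 0 0 0 0"

```text
time: 3.35
tool_pos: [547.1, -185.1, 34.7]
tcp_rot: [179.4, 0.5, 96.5]
ft_force: [-0.5, 0.7, 0.3]
finger_gap: 30.1
```

>>> servo_tool --pt "30 0 0 1.5 0 0 0" --pt "30 0 0 1.5 0 0 0"

```text
time: 3.55
tool_pos: [549.6, -186.2, 35.8]
tcp_rot: [179.2, 0.6, 96.5]
ft_force: [0.2, 0.1, 0.4]
finger_gap: 29.8
```

```bash
python3 - <<'E'
from h import *
for i in range(1):
    s=sense();print(s["joint_pos"],s["qd"],s["joint_efforts"],s["tool_pos"],s["tcp_rot"],s["ft_force"],s["wrist_torque"],sep="\n")
cv2.imwrite("pics/sc2.png",cv2.resize(snapshot("scene")[60:260,130:400],None,fx=2.8,fy=2.8))
E
```

```text
[-23.69817758  13.77723413  99.59298733  -0.13589601  65.58994158
 -30.1464717 ]
[-0.01636716  0.26708181 -0.35653692 -0.04270081 -1.18196552  0.15353294]
[-6.57407127e-04 -5.65706563e+01 -4.40209544e+01 -1.42451318e-02
 -5.11925225e-02 -1.41545829e-04]
[ 549.600241   -186.18223519   35.77751045]
[179.16347831   0.63004658  96.49873266]
[0.16071034 0.07029489 0.36731661]
[ 0.01668743 -0.0172658   0.01123236]
```

View pics/sc2.png

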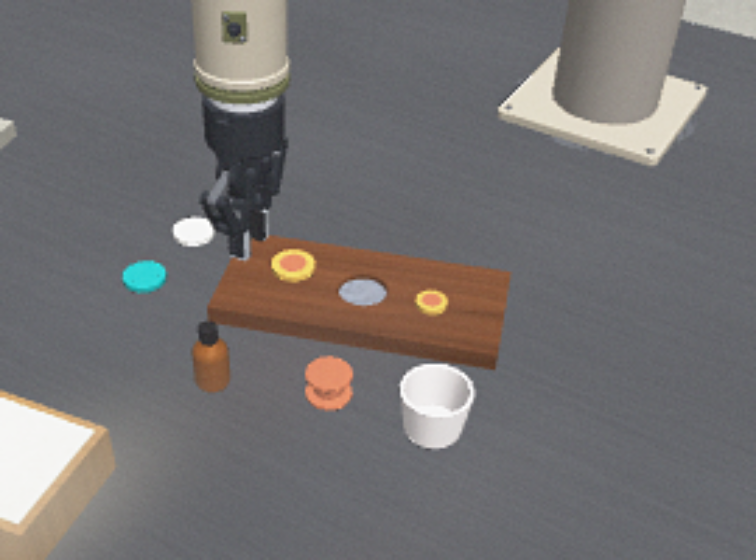

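The fingers are clear of everything, above the board's end, and no joint is at a limit. The pose drifts between rows, so I'll measure the drift with still rows.

>>> servo_tool --pt "30 0 0 0 0 0 0"

```text
time: 3.7
tool_pos: [550.0, -186.3, 36.3]
tcp_rot: [179.1, 0.7, 96.5]
ft_force: [0.3, -0.6, 0.4]
finger_gap: 30.3
```

>>> servo_tool --pt "30 0 0 0 0 0 0" --pt "30 0 0 0 0 0 0" --pt "30 0 0 0 0 0 0"

```text
time: 4.0
tool_pos: [550.4, -186.5, 37.1]
tcp_rot: [179.1, 0.7, 96.5]
ft_force: [-0.0, -0.4, 0.5]
finger_gap: 29.9
```

>>> servo_tool --pt "30 0 0 5 0 0 0"

```text
time: 4.1
tool_pos: [551.1, -186.8, 32.6]
tcp_rot: [179.0, 0.7, 96.5]
ft_force: [-0.4, 0.1, 0.1]
finger_gap: 29.9
```

>>> servo_tool --pt "30 0 0 5 0 0 0"

```text
time: 4.2
tool_pos: [551.1, -186.8, 27.2]
tcp_rot: [179.0, 0.7, 96.5]
ft_force: [0.3, 0.1, -0.6]
finger_gap: 29.9
```

>>> servo_tool --pt "30 0 -9.2 0 0.0175 0.012 -0.019" --pt "30 0 0 0 0 0 0"

```text
time: 4.4
tool_pos: [540.1, -187.4, 25.3]
tcp_rot: [-179.8, -0.1, 97.7]
ft_force: [-0.7, -0.2, -0.3]
finger_gap: 30.0
```

>>> servo_tool --pt "30 0 0 4 0 0 0"

```text
time: 4.5
tool_pos: [540.3, -187.7, 21.6]
tcp_rot: [-179.8, -0.1, 97.7]
ft_force: [0.9, 0.8, 1.0]
finger_gap: 29.6
```

>>> servo_tool --pt "30 0 0 3 0 0 0"

```text
time: 4.6
tool_pos: [540.3, -187.7, 19.4]
tcp_rot: [-179.8, -0.1, 97.7]
ft_force: [-16.2, 7.4, 35.4]
finger_gap: 29.9
```

Touched the board at TCP z of about 20. I raise to about 23, which is mid-disc height, then push in steps.

>>> servo_tool --pt "30 0 0 -3.5 0 0 0" --pt "30 0 0 0 0 0 0"

```text
time: 4.8
tool_pos: [540.6, -187.9, 23.4]
tcp_rot: [-179.8, -0.1, 97.7]
ft_force: [-0.9, 0.7, 0.0]
finger_gap: 29.9
```

```bash
python3 - <<'E'
from h import *
s=sense();print(s["time"],s["tool_pos"],s["tcp_rot"],s["ft_force"])
L=np.array([535.5,-139.4]);Rc=np.array([525,-61.2]);yaw=np.radians(s["tcp_rot"][2])
x=np.array([np.cos(yaw),np.sin(yaw)]);y=np.array([np.sin(yaw),-np.cos(yaw)]);t=s["tool_pos"][:2]
for n,P in(("L",L),("R",Rc)):print(n,"along x_t",(P-t)@x,"y_t",(P-t)@y)
E
```

```text
4.8 [ 540.55044464 -187.86408862   23.35380008] [-1.79806683e+02 -7.92940901e-02  9.76829389e+01] [-0.8958201   0.69023599  0.04287657]
L along x_t 48.70422853732126 y_t 1.4741098407153794
R along x_t 127.60598776145716 y_t 1.523011133999967
```

>>> servo_tool --pt "30 10 1.5 0 0 0 0" --pt "30 8 0 0 0 0 0" --pt "30 6 0 0 0 0 0" --pt "30 6 0 0 0 0 0" --pt "30 6 0 0 0 0 0" --pt "30 6 0 0 0 0 0" --pt "30 6 0 0 0 0 0" --pt "30 0 0 0 0 0 0"

```text
time: 5.6
tool_pos: [535.0, -135.2, 22.5]
tcp_rot: [-179.8, -0.1, 97.7]
ft_force: [0.3, -0.7, -0.3]
finger_gap: 29.7
```

```bash
cat > chk.py <<'E'
from h import *
import sys
s=sense();print(s["time"],s["tool_pos"].round(1),s["tcp_rot"].round(2),s["ft_force"].round(1))
yaw=np.radians(s["tcp_rot"][2]);x=np.array([np.cos(yaw),np.sin(yaw)]);y=np.array([np.sin(yaw),-np.cos(yaw)]);t=s["tool_pos"][:2]
R=np.array([525,-61.2]);print("R from tcp: x_t %.1f y_t %.1f"%((R-t)@x,(R-t)@y))
cv2.imwrite(f"pics/{sys.argv[1]}.png",snapshot("wrist"))
a=snapshot("top");cv2.imwrite(f"pics/{sys.argv[1]}_top.png",a);hsv=cv2.cvtColor(a,cv2.COLOR_BGR2HSV)
m=cv2.inRange(hsv,(5,120,150),(35,255,255))
for c in cv2.findContours(m[200:305,190:360],0,1,offset=(190,200))[0]:
    if cv2.contourArea(c)<40: continue
    M=cv2.moments(c);print("blob",ray("top",M["m10"]/M["m00"],M["m01"]/M["m00"],27).round(1),cv2.contourArea(c))
E
python3 chk.py w2
```

```text
5.6 [ 535.  -135.2   22.5] [-1.798e+02 -7.000e-02  9.772e+01] [ 0.3 -0.7 -0.3]
R from tcp: x_t 74.7 y_t 0.1
blob [509.4   9.   27. ] 191.5
blob [533.  -99.3  27. ] 236.5
```

View pics/w2.png

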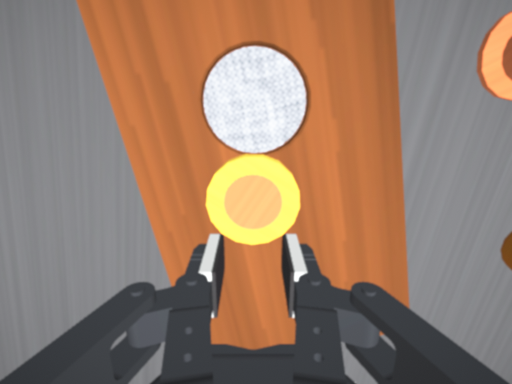

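The disc sits centred at (253,200) in the V of the fingers, with the recess dead ahead at (255,98). I'll measure the remaining distance from this picture.

```bash
cat > wr.py <<'E'
from h import *
def wray(u,v,z,s):
    p=camera_params("wrist");T=np.array(p["tool_from_camera"])
    d=T[:3,:3]@np.array([(u-p["cx"])/p["fx"],(v-p["cy"])/p["fy"],1]);c=T[:3,3]
    return c+d*((s["tool_pos"][2]-z)-c[2])/d[2]   # tool down: tool z = tcp_z - z
E
python3 - <<'E'
from wr import *
s=sense();a=cv2.imread("pics/w2.png");hsv=cv2.cvtColor(a,cv2.COLOR_BGR2HSV)
D=cv2.inRange(hsv,(20,120,150),(35,255,255));F=cv2.inRange(hsv,(90,0,170),(130,60,255));F[160:]=0
for n,m,z in(("disc",D,27),("floor",F,13)):
    m=m.copy();m[:, :195]=0;m[:,315:]=0
    c=max(cv2.findContours(m,0,1)[0],key=cv2.contourArea);(u,v),r=cv2.minEnclosingCircle(c);e=cv2.fitEllipse(cv2.convexHull(c))
    print(n,(u,v,r),e,wray(*e[0],z,s).round(1),"top-edge/bottom",wray(u,v-r,z,s).round(1),wray(u,v+r,z,s).round(1))
E
```

```text
disc (252.726318359375, 199.73805236816406, 47.2873420715332) ((252.72129821777344, 199.1201629638672), (90.52995300292969, 94.41513061523438), 86.73200225830078) [29.7  0.6 -4.4] top-edge/bottom [52.5  0.6 -4.4] [ 3.8  0.6 -4.4]
floor (254.94859313964844, 99.07952880859375, 52.5411376953125) ((254.25418090820312, 99.17733001708984), (101.03668975830078, 104.88951873779297), 1.6218700408935547) [75.4  1.4  9.6] top-edge/bottom [98.4  1.7  9.6] [50.   1.7  9.6]
```

>>> servo_tool --pt "30 5 0.3 0 0 0 0" --pt "30 5 0.3 0 0 0 0" --pt "30 5 0 0 0 0 0" --pt "30 5 0 0 0 0 0" --pt "30 5 0 0 0 0 0" --pt "30 5 0 0 0 0 0" --pt "30 4 0 0 0 0 0" --pt "30 4 0 0 0 0 0" --pt "30 4 0 0 0 0 0" --pt "30 0 0 0 0 0 0"

```text
time: 6.7
tool_pos: [529.5, -90.8, 22.6]
tcp_rot: [-179.8, -0.1, 97.7]
ft_force: [0.1, -0.3, 0.2]
finger_gap: 30.1
```

```bash
python3 chk.py w3
```

```text
6.7 [529.5 -90.8  22.6] [-1.798e+02 -6.000e-02  9.767e+01] [ 0.1 -0.3  0.2]
R from tcp: x_t 30.0 y_t -0.5
blob [509.4   9.   27. ] 191.5
```

View pics/w3.png

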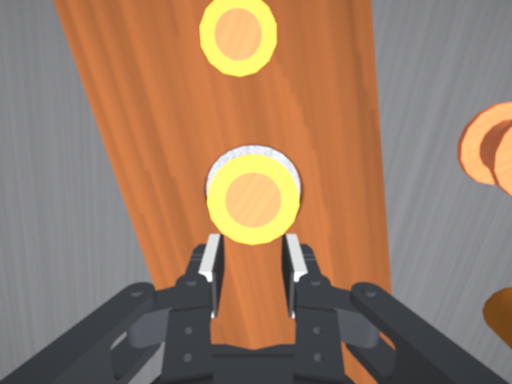

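The disc is nearly in: it sits at (253,199), with a sliver of felt still showing ahead of it. I nudge it further.

>>> servo_tool --pt "30 1.5 0.3 0 0 0 0" --pt "30 1.5 0 0 0 0 0" --pt "30 0 0 0 0 0 0"

```text
time: 7.1
tool_pos: [529.4, -88.3, 22.4]
tcp_rot: [-179.8, -0.1, 97.6]
ft_force: [-0.4, 0.5, 0.8]
finger_gap: 29.9
```

```bash
python3 chk.py w4; python3 - <<'E'
from wr import *
s=sense()
for f in("w3","w4"):
    hsv=cv2.cvtColor(cv2.imread(f"pics/{f}.png"),cv2.COLOR_BGR2HSV)
    D=cv2.inRange(hsv,(20,120,150),(35,255,255));D[:120]=0
    c=max(cv2.findContours(D,0,1)[0],key=cv2.contourArea);e=cv2.fitEllipse(cv2.convexHull(c))
    print(e,wray(*e[0],27,s).round(1),wray(*e[0],20,s).round(1))
E
```

```text
7.1 [529.4 -88.3  22.4] [-1.7979e+02 -5.0000e-02  9.7630e+01] [-0.4  0.5  0.8]
R from tcp: x_t 27.5 y_t -0.8
blob [509.4   9.   27. ] 191.5
((252.81410217285156, 199.66810607910156), (89.18087005615234, 91.2095718383789), 90.36701965332031) [29.4  0.6 -4.5] [26.9  0.6  2.5]
((252.38699340820312, 200.51547241210938), (85.47677612304688, 88.9652328491211), 93.02783966064453) [29.   0.4 -4.5] [26.4  0.4  2.5]
```

View pics/w4.png

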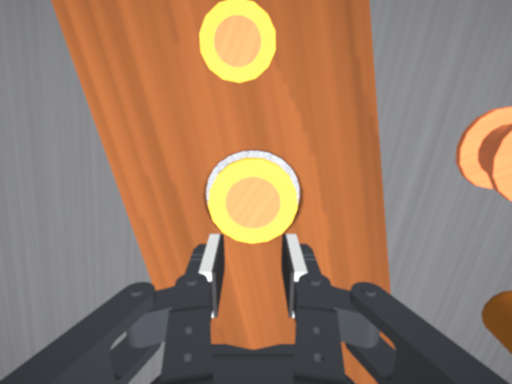

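The disc's apparent size fell from 94.4 to 89.0 px, against 89.8 expected for a drop of 7 mm, and its roundness ratio is unchanged. So it seems to have dropped and lies flat near the rear wall. I raise, shut the fingers and move over its centre.

>>> servo_tool --pt "30 0 0 -15 0 0 0" --pt "0 0 0 -10 0 0 0" --pt "0 0 0 0 0 0 0" --pt "0 0 0 0 0 0 0"

```text
time: 7.6
tool_pos: [530.2, -88.8, 50.8]
tcp_rot: [-179.9, -0.0, 97.6]
ft_force: [-0.4, -0.8, -0.4]
finger_gap: -0.0
```

```bash
python3 chk.py w5; python3 - <<'E'
from wr import *
s=sense();print(s["finger_gap"])
a=cv2.imread("pics/w5.png");hsv=cv2.cvtColor(a,cv2.COLOR_BGR2HSV)
D=cv2.inRange(hsv,(20,120,150),(35,255,255));F=cv2.inRange(hsv,(90,0,120),(130,60,255))
n,_,st,_=cv2.connectedComponentsWithStats(D)
for c in sorted(cv2.findContours(D,0,1)[0],key=cv2.contourArea)[-2:]:
    e=cv2.fitEllipse(cv2.convexHull(c))
    for z in(20,27):
        P=wray(*e[0],z,s);u=np.array(e[0]);r=e[1][1]/2
        print(np.round(e[0],1),np.round(e[1],1),z,P.round(1),"diam",round(wray(u[0]+r,u[1],z,s)[1]-wray(u[0]-r,u[1],z,s)[1],1))
E
```

```text
7.6 [530.2 -88.8  50.8] [-1.7987e+02 -1.0000e-02  9.7620e+01] [-0.4 -0.8 -0.4]
R from tcp: x_t 28.1 y_t -1.5
blob [509.4   9.   27. ] 191.5
-0.0815053921066603
[238.6  47.2] [64.  69.5] 20 [100.6  -6.6  30.4] diam 35.9
[238.6  47.2] [64.  69.5] 27 [99.7 -6.3 23.4] diam 34.5
[251.3 183.6] [73.8 75.6] 20 [26.7 -0.2 30.4] diam 44.8
[251.3 183.6] [73.8 75.6] 27 [28.9 -0.2 23.4] diam 43.0
```

View pics/w5.png

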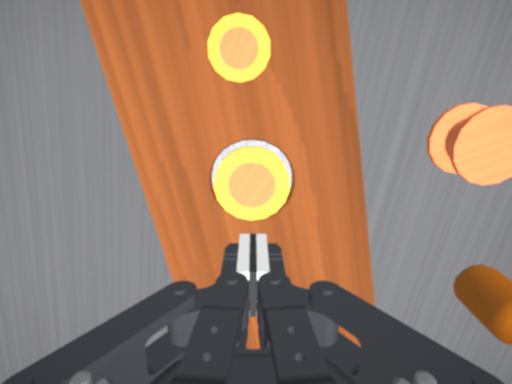

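The disc is down in the recess at (251,183). Its diameter measures 44.8 mm on the z=20 plane, and a thin felt crescent shows all round the front. The next moves go over the centre and lower gently.

>>> servo_tool --pt "0 13.5 -0.5 0 0 0 0" --pt "0 13.5 0 0 0 0 0" --pt "0 0 0 8 0 0 0" --pt "0 0 0 8 0 0 0" --pt "0 0 0 6 0 0 0" --pt "0 0 0 0 0 0 0" --pt "0 0 0 0 0 0 0"

```text
time: 8.4
tool_pos: [523.4, -58.5, 23.9]
tcp_rot: [-179.6, -0.1, 97.7]
ft_force: [-0.3, 0.7, 0.1]
finger_gap: 0.0
```

>>> servo_tool --pt "0 -3.8 2.2 1 0 0 0" --pt "0 0 0 1 0 0 0"

```text
time: 8.6
tool_pos: [526.5, -62.7, 21.9]
tcp_rot: [-179.6, -0.1, 97.7]
ft_force: [0.7, -0.6, 0.6]
finger_gap: -0.2
```

>>> servo_tool --pt "0 0 0 1 0 0 0"

```text
time: 8.7
tool_pos: [526.8, -63.0, 21.1]
tcp_rot: [-179.7, -0.1, 97.6]
ft_force: [-0.4, 0.2, -0.7]
finger_gap: -0.2
```

>>> servo_tool --pt "0 0 0 0.7 0 0 0"

```text
time: 8.8
tool_pos: [527.0, -63.2, 20.5]
tcp_rot: [-179.7, -0.1, 97.6]
ft_force: [-0.9, 0.2, 0.1]
finger_gap: -0.1
```

>>> servo_tool --pt "0 0 0 0.8 0 0 0"

```text
time: 8.9
tool_pos: [527.2, -63.3, 20.1]
tcp_rot: [-179.7, -0.1, 97.6]
ft_force: [-4.6, 2.8, 11.0]
finger_gap: -0.1
```

>>> servo_tool --pt "0 0 0 0.6 0 0 0"

```text
time: 9.0
tool_pos: [527.2, -63.3, 20.0]
tcp_rot: [-179.7, -0.1, 97.6]
ft_force: [-5.4, 1.6, 9.7]
finger_gap: -0.1
```

About 10 N at z = 20.0, which is flush height. I check the hold before handing in.

```bash
python3 chk.py w6; python3 - <<'E'
from wr import *
a=cv2.imread("pics/w6.png")
b=snapshot("scene")[90:220,190:330]
cv2.imwrite("pics/last.png",np.hstack([a[:384,100:420],cv2.resize(b,(414,384),interpolation=cv2.INTER_CUBIC)]))
s=sense();print(s["time"],s["ft_force"],s["tool_pos"])
# bystanders: top before/after diff
d=cv2.absdiff(cv2.imread("pics/top0.png"),cv2.imread("pics/w6_top.png")).max(2)
for n,(u,v) in dict(cup=(203,192),spool=(255,186),bottle=(305,163),small=(239,259)).items():print(n,(d[v-16:v+17,u-16:u+17]>40).sum())
E
```

```text
9.0 [527.2 -63.3  20. ] [-1.7967e+02 -9.0000e-02  9.7610e+01] [-5.4  1.6  9.7]
R from tcp: x_t 2.3 y_t -1.9
blob [510.7  13.9  27. ] 116.0
9.15 [-4.31200233  0.80954551  7.74178206] [527.17217212 -63.30413411  20.07426178]
cup 0
spool 0
bottle 0
small 489
```

View pics/last.png

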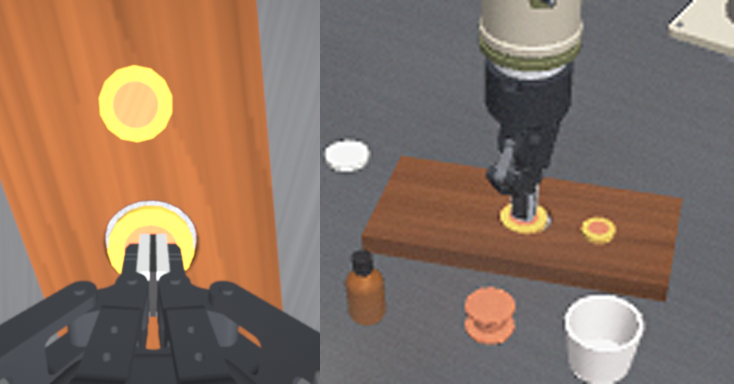

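The disc is flush, with an even thin crescent of felt at its front rim, and everything else is in place. The small disc's pixel difference comes from the arm hiding it in the top view; unobstructed, it read (509.4,9.0) against (509.2,9.4) before. The force has fallen from 9.7 to 7.7 N, so I watch the trend with held target.

```bash
python3 - <<'E'
from wr import *
for i in range(16):
    snapshot("wrist")
    s=sense()
    if i%3==0: print(round(s["time"],2),s["ft_force"].round(1),s["tool_pos"].round(2))
w=snapshot("wrist");hsv=cv2.cvtColor(w,cv2.COLOR_BGR2HSV)
D=cv2.inRange(hsv,(20,120,150),(35,255,255));D[160:]=0
c=max(cv2.findContours(D,0,1)[0],key=cv2.contourArea);e=cv2.fitEllipse(c);P=wray(*e[0],27,s)
y=np.radians(s["tcp_rot"][2]);print("small",s["tool_pos"][:2]+P[0]*np.array([np.cos(y),np.sin(y)])+P[1]*np.array([np.sin(y),-np.cos(y)]))
E
```

```text
9.2 [-3.7  1.   6.9] [527.18 -63.29  20.08]
9.35 [-4.5  0.7  6.6] [527.15 -63.29  20.06]
9.5 [-3.2  0.3  6.5] [527.16 -63.29  20.06]
9.65 [-4.1  1.5  6.9] [527.13 -63.3   20.06]
9.8 [-4.2  0.4  6.5] [527.17 -63.28  20.07]
9.95 [-3.5  0.4  6.9] [527.16 -63.31  20.06]
small [510.51798981   9.41669842]
```

```bash
python3 -c "from bench import hand_in; print(hand_in())"
```

```text
the job is handed in; nothing more can be done
None
```

I pushed the larger disc about 79 mm along the board with the two parted fingertips until it dropped into the recess. I then shut the fingers, pressed on its middle, and handed in at about 10 s while still pressing.

- **Press:** the fingertip was at z ≈ 20.06 mm, which is flush with the board top. The force settled at a steady 6.7 N down, with about 4 N sideways, and held for 0.75 s before handing in.
- **Disc in the recess:** its apparent size matched a 7 mm drop, and its outline showed no tilt. It lies slightly towards the rear wall, within the 2 mm of play.
- **Small disc:** it read (510.5, 9.4) at the end against (509.2, 9.4) at the start, which is within calibration error. The final top-view comparison for it was useless because the arm hid it.
- **Cup, spool and bottle:** no pixel change in the top view.
- **Rough spots:** while looking for the board surface I touched the bare board at about 40 N total at the wrist (35 N downwards), next to the disc and not on it. That is close to the 40 N limit for the arm or gripper body, though it was the fingertips that touched. The pose also drifted by up to 10 mm between rows early on, and I corrected that before pushing.

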